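Work a tight T-stake out of its holder

ROBOT

A 6-joint arm with a two-finger parallel gripper is mounted at the origin on a cart in front of the work surface, level with it; the furniture and walls round the work are solid. World frame = base frame: x ahead of the robot, y to its left, z up, the work surface at z = 0. Lengths are in m, angles in degrees, forces in N, time in s.
With the tool pointing down it reaches from about 0.375 to 0.75 m from the base axis. Payload 9 kg.
Tool frame: the origin (TCP) lies where the fingers leave the gripper's body, on its centre line; the fingertips stand 73 mm ahead of it and the grasp point (between the pads) lies 54 mm ahead of it (robot.tip_reach is the distance from the TCP to the fingertips, in m); z points along the fingers, y is the line along which they close (so a half turn about z gives the same grasp; the last joint's range is limited). The gripper opens to 85 mm and grips with 20 to 120 N. Pads are 22 mm wide; open, the fingers measure 114 mm over their backs; the gripper's body (76 mm by 85 mm) begins 54 mm behind the grasp point. The pads swing forward as they close: fully open they stand 13 mm farther back than shut.
Start: joints at [57.37, 5.964, 5.575, 89.605, 0, 77.527], TCP at [0.207, 0.563, 0.304] pointing down, gripper open.
Joint ranges: [-171.21, 171.21], [-48.23, 106.86], [-62.78, 66.21], [-105.2, 120.99], [-86.42, 89.51], [-180, 180]. Speed limits (degrees/s): [127.2, 127.2, 147.25, 180, 180, 180].

INTERFACE

Orientations are given as [roll, pitch, yaw] about the fixed x, y, z axes, in that order (R = Rz(yaw) Ry(pitch) Rx(roll)).
In Python, from plant import robot gives the robot as it stands. Calls block until the motion is done:
- robot.move_pose(position, orientation): joint-space move of the TCP to a pose.
- robot.line_to(position, vel=0.15, rotation=None, guard=None): straight line of the TCP; rotation=None keeps the orientation; vel is the mean speed in m/s. With guard (N) it stops when the force on the tool has changed by that much, and returns True; else False.
- robot.goto_joints(angles): joint-space move.
- robot.set_gripper(opening): finger opening in m; the grip force is fixed at half the most; returns when the fingers have stopped.
- robot.pause(seconds).
- robot.ik(position, orientation): joint angles nearest the present ones, or None.
- robot.observe(): the state.
- robot.grab_frame(name): name is "scene" or "top" or "wrist"; returns the picture (480x640x3 uint8, blue, green, red); there is no depth.
- robot.get_calibration(name): a dict with "vertical_fov" (degrees; the focal length in pixels is half the picture's height over the tangent of half this angle, whatever the lens; pixels are square), "cx", "cy" (the principal point, pixels), "k1" (the pictures are not rectified: a ray, as slopes to the right and down, at radius r is drawn at 1 + k1 r^2 times it, then the intrinsics apply), "rvec" (rotation vector, rad) and "tvec" (3), from world to camera coordinates, as OpenCV has them. Camera axes: x right, y down, z forward; pixel columns grow to the right and rows downward; lengths in m; the calibration is good to about 2 mm. A picture is of the moment at which its call begins: read the wrist's pose just before it. get_calibration takes no time and is no camera call; for the wrist camera it gives the pose at the moment of the call.
A pose or a line that the arm cannot do raises robot.IKError and nothing moves.
- robot.job_done(): hands the job in; it is judged then, once.
The state is a dict: "time": time; "q": joint angles; "qvel": joint speeds; "joint_torque": joint torques, N m; "tool_pos": TCP position; "tcp_rot": TCP orientation; "ft_force": force on the tool from outside, world axes, zero at the start; "torque": the same for the moment, N m; "gripper_width": finger opening in m; "gripper_force": force on a finger pad.
Only numpy, scipy, OpenCV 4.12 (cv2) and the standard library are available. Lean on these libraries where they do the work, as an engineer would, in place of code of your own. Each camera call takes 0.05 s, during which the arm holds its last target. There are 200 camera calls.

TASK

The small steel T-stake sits tight in its holder on the bench: two sprung catches hook over the teeth of its shank. Grip it by its head, rock it from side to side along the length of the head, drawing it up a little with each swing and never wrenching it, until it comes free; then finish holding it still and upright, just clear above the holder. Leave the hammer, the pliers and the lidded pot where they are.

Things in the scene. Friction and masses are not known exactly. Their poses are not given: they have to be found in the camera images.
- stake_head (a point): centre of the head of the steel T-stake (small anvil, 0.25 kg); z up out of the shank. Head 22 mm thick (x), 18 mm high, 60 mm long (y): flat end at y -25 mm, tapering round horn from y +17 mm. Grip its two flat x faces (y -25 to +17 mm). As it sits, this point is 91 mm above the bench, the head's underside 82 mm. Rocking goes along y, a lean about x
- stake_foot (a point): centre of the foot of the stake's shank, 83 mm below stake_head, same axes; starts on the pocket floor 8 mm above the bench. Shank 12 mm (x) by 16 mm (y), its last 5 mm 11 mm. Teeth 2.5 mm thick stand 3.5 mm out of its y sides, flat tops 47.5 and 23.5 mm above the foot on the +y side and 35.5 mm on the -y side
- holder_top (a point): middle of the holder's mouth at the height of its highest part, 70 mm above the bench; y runs through both catches, parallel to the stake's y at the start, z up. Dark steel base 64 x 130 mm fixed to the bench, a tower at each y end. The shank has 2 mm of play each way along y and 1.5 mm along x in the 17 mm deep pocket; x cheeks reach 48 mm up
- catch_left (a joint): m, outward travel (to 0.009) of the sprung catch on the holder's +y side, 0 at its inner stop; 2.4 N + 0.6 N per mm. Nose 3 mm thick, underside 58 mm above the bench, hooks 3.2 mm over the +y teeth (upper tooth 2.5 mm under it at the start). The stake leant to -y by 4 to 7 mm at the nose (0.08 to 0.14 rad about the pocket floor) clears it; the pocket stops the lean near 0.2 rad
- catch_right (a joint): m, the same on the -y side: hooks over the one -y tooth (14.5 mm under it at the start), cleared by leaning to +y. Leant to -y the stake rises about 15 mm until the -y tooth is caught here; eased down 3 or 4 mm and leant to +y, it gets 12 mm higher, where the lower +y tooth is caught; eased down and leant to -y again it comes free. Pulled straight up it stays hooked
- hammer_mid (a point): middle of the chasing hammer lying by (54 x 219 x 27 mm), a bystander
- pliers_mid (a point): middle of the red-handled pliers (53 x 102 x 12 mm), a bystander
- pot_mid (a point): middle of the small round pot with a white lid (45 mm across, 25 mm high), a bystander

How it is judged (in metres and radians):
On the way, in this order (a step that is already met when the one before it is completed fails the run):
1. the stake is leant so that the -y catch is pushed back, while still in the holder (value of joint catch_right above 0.002 m and value of joint catch_left below 0.001 m and z of stake_foot in the frame of holder_top below -0.035 m), for 0.05 s.
2. then leant the other way, so that the +y catch is pushed back, while still in the holder (value of joint catch_left above 0.002 m and value of joint catch_right below 0.001 m and z of stake_foot in the frame of holder_top below -0.02 m), for 0.05 s.
At the end, for the whole second after the job is handed in: the fingers hold the stake still (under 30 mm/s) and upright within 15 degrees, its foot 2 to 50 mm above the holder's highest part and within 35 mm of over its middle, touching the holder nowhere (z of stake_foot in the frame of holder_top between 0.002 and 0.05 m and horizontal distance between stake_foot and holder_top below 0.035 m and angle between stake_head's own z axis and vertical below 0.26 rad and contact force between the fingers and stake above 2 N and contact force between stake and holder below 0.1 N and linear speed of stake below 0.03 m/s); the arm keeps its last pose, push and grip.
It fails at once if the stake wrenched against the holder with more than 100 N (contact force between stake and holder above 100 N).
It fails at once if the hammer, the pliers or the pot moved by more than 30 mm (distance of any of hammer_mid, pliers_mid, pot_mid from where it was at the start of the episode above 0.03 m).
It also fails if it takes over 48 s, if anything falls off the work surface, if the arm or the gripper's body presses on something with over 40 N, if the wrist force passes 120 N, or if a joint passes its speed limit or range.

## Working session

There is one attempt and no reset: what is moved stays moved. The work goes in short steps, each a Python script; the robot and the scene stay as the last script left them, time stands still between calls to the robot, and variables do not carry over. Pictures are saved under pics/ and viewed, at most 10 in all, crops included, and the job is handed in when it is done.

```bash
mkdir -p pics; ls; python3 - <<'E'
from plant import robot
import cv2
for n in("top","scene"):
    cv2.imwrite(f"pics/{n}0.png",robot.grab_frame(n))
    print(n,robot.get_calibration(n))
o=robot.observe();print(o)
E
```

```text
pics
top {'vertical_fov': 42.492403890093726, 'cx': 324.6923067343979, 'cy': 244.3865108150519, 'k1': 0.005498772528475836, 'rvec': array([ 2.01409483, -2.20484577,  0.23433925]), 'tvec': array([0.01913611, 0.47272192, 0.95852145])}
scene {'vertical_fov': 49.65730915023525, 'cx': 320.95650001777824, 'cy': 244.81639896891923, 'k1': -0.12517992229786545, 'rvec': array([ 2.05615039, -0.48947777,  0.30430197]), 'tvec': array([-0.39972574,  0.17717663,  0.71601574])}
{'time': 0.1, 'q': array([5.73696117e+01, 5.99480478e+00, 5.53125533e+00, 8.96026526e+01,
       2.03441193e-03, 7.75273980e+01]), 'qvel': array([ 0.03037024, -0.11120675,  0.03024371, -0.01643936, -0.03214727,
       -0.01777803]), 'joint_torque': array([ 6.66716791e-03, -5.58208430e+01,  5.04717815e+01,  1.30536311e-02,
       -3.14901527e-04,  3.04218713e-05]), 'tool_pos': array([0.20662959, 0.56308392, 0.30320153]), 'tcp_rot': array([-1.79935800e+02, -1.62842354e-02,  1.59842203e+02]), 'ft_force': array([ 0.09547769,  0.79801587, -0.35896416]), 'torque': array([-0.02572397,  0.00586855,  0.06236733]), 'gripper_force': 0.0, 'gripper_width': 0.08529398464455794}
```

View pics/top0.png

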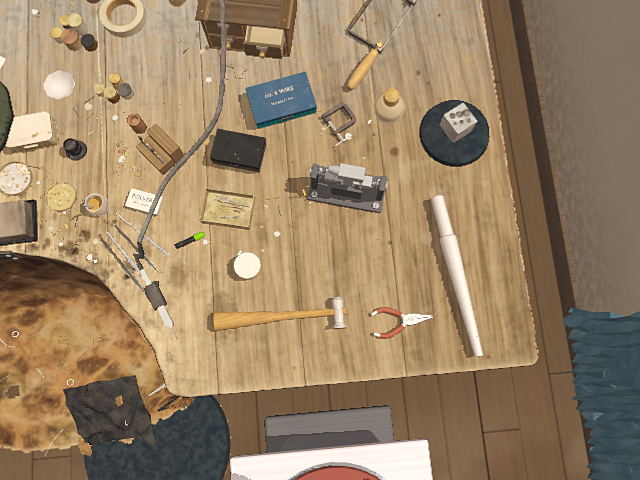

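View pics/scene0.png

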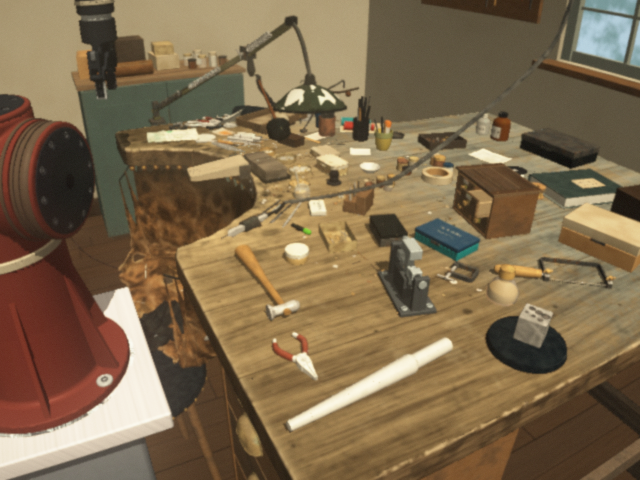

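The top view shows the holder at about (347,188) with the stake head at about (347,175). The pot is at (247,265), the hammer at (280,315) and the pliers at (400,321). I'll enlarge both views around the holder.

```bash
python3 - <<'E'
import cv2,numpy as np
a=cv2.imread("pics/top0.png")[150:220,295:400]
b=cv2.imread("pics/scene0.png")[225:325,370:450]
A=cv2.resize(a,None,fx=7,fy=7,interpolation=cv2.INTER_CUBIC)
cv2.imwrite("pics/c1.png",A)
cv2.imwrite("pics/c2.png",cv2.resize(b,None,fx=6,fy=6,interpolation=cv2.INTER_CUBIC))
E
```

```text
(no output)
```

View pics/c1.png

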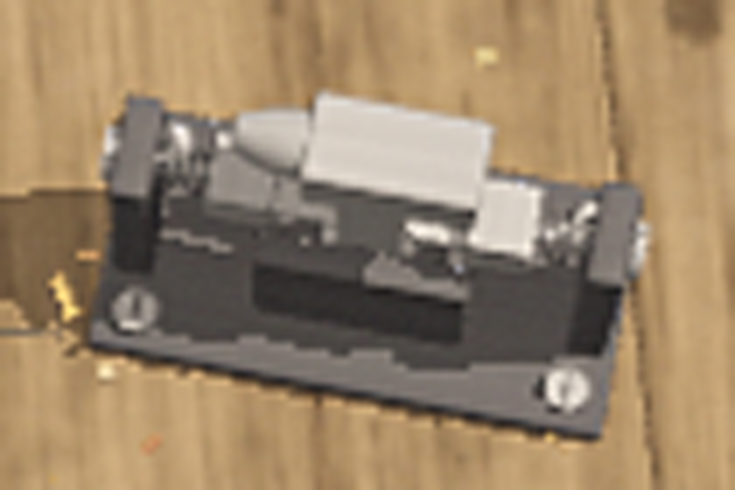

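View pics/c2.png

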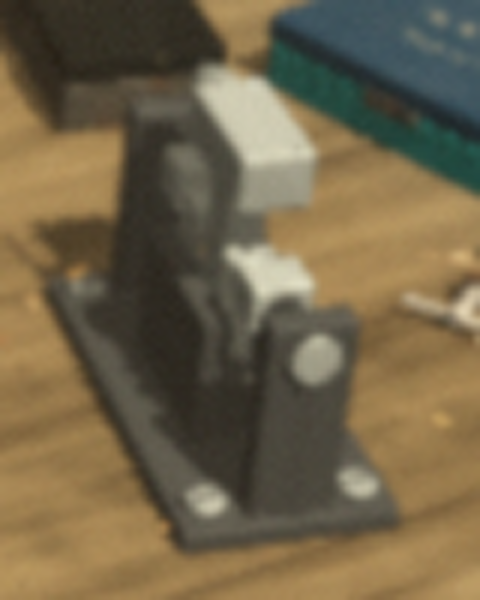

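```bash
cat > h.py <<'E'
import numpy as np,cv2
from scipy.spatial.transform import Rotation as Ro
def cast(c,p,z,H=480):
    f=H/2/np.tan(np.radians(c["vertical_fov"])/2)
    d=np.array([(p[0]-c["cx"])/f,(p[1]-c["cy"])/f]);u=d.copy()
    for _ in range(20): u=d/(1+c["k1"]*(u@u))
    R=Ro.from_rotvec(c["rvec"]).as_matrix()
    o=-R.T@c["tvec"]; v=R.T@np.r_[u,1]
    return o+v*(z-o[2])/v[2]
E
python3 - <<'E'
from h import *
from plant import robot
c=robot.get_calibration("top")
T=lambda P,z:np.array([cast(c,(295+(x+.5)/7-.5,150+(y+.5)/7-.5),z) for x,y in P])
h=T([(318,93),(494,125),(475,208),(303,180)],.1);print(h,np.linalg.norm(np.diff(h,axis=0),axis=1))
m=h.mean(0);d=(h[0]+h[3]-h[1]-h[2]);d/=np.linalg.norm(d)
print("flat mid",m,"yaw of +y",np.degrees(np.arctan2(d[1],d[0])),"head",m+.004*d)
l=T([(128,95),(160,97),(147,197),(112,190)],.07);r=T([(610,185),(640,187),(625,287),(590,280)],.07)
e=l.mean(0)-r.mean(0);print("towers",l.mean(0),r.mean(0),(l+r).mean(0)/2,np.linalg.norm(e),np.degrees(np.arctan2(e[1],e[0])))
b=T([(90,350),(600,438)],.0);e=b[0]-b[1];print(b,np.linalg.norm(e),np.degrees(np.arctan2(e[1],e[0])))
c=robot.get_calibration("scene")
S=lambda P,z:np.array([cast(c,(370+(x+.5)/6-.5,225+(y+.5)/6-.5),z) for x,y in P])
print("scene head far-left,near-left,near-right top",S([(196,88),(243,160),(316,158),(255,80)],.1))
E
```

```text
[[ 0.59253631 -0.05914897  0.1       ]
 [ 0.58123307 -0.09838687  0.1       ]
 [ 0.56190709 -0.09203408  0.1       ]
 [ 0.57209541 -0.05376738  0.1       ]] [0.04083352 0.02034334 0.03959978]
flat mid [ 0.57694297 -0.07583433  0.1       ] yaw of +y 74.50162416059334 head [ 0.57801181 -0.07197977  0.1       ]
towers [ 0.5943633 -0.0171634  0.07     ] [ 0.56211638 -0.12700788  0.07      ] [ 0.57823984 -0.07208564  0.07      ] 0.1144800084961399 73.63940144472986
[[ 0.56606404 -0.00163906  0.        ]
 [ 0.53192361 -0.12588866  0.        ]] 0.12885469641304179 74.63584178752924
scene head far-left,near-left,near-right top [[ 0.57129892 -0.05449867  0.1       ]
 [ 0.56020993 -0.0919387   0.1       ]
 [ 0.57854753 -0.09964949  0.1       ]
 [ 0.58885449 -0.05793392  0.1       ]]
```

```bash
python3 - <<'E'
from h import *
from plant import robot
c=robot.get_calibration("top");s=robot.get_calibration("scene")
f=240/np.tan(np.radians(s["vertical_fov"])/2)
def proj(P):
    q=Ro.from_rotvec(s["rvec"]).as_matrix()@P+s["tvec"];u=q[:2]/q[2];u=u*(1+s["k1"]*(u@u));return u*f+[s["cx"],s["cy"]]
poly=np.array([(265,207),(300,200),(345,188),(385,176),(415,160),(442,143),(470,120),(520,70),(545,40),(570,0)],float)
t=np.linspace(0,len(poly)-1,2000);pp=np.c_[np.interp(t,range(len(poly)),poly[:,0]),np.interp(t,range(len(poly)),poly[:,1])]
for p in [(140,245),(150,215),(165,180),(190,145),(213,120),(221,90),(223,50),(220,5)]:
    b=min((np.min(np.linalg.norm(pp-proj(cast(c,p,z)),axis=1)),z) for z in np.arange(0,.8,.005))
    print(p,b,cast(c,p,b[1]).round(3))
for y in (74.5,-105.5):
    r=Ro.from_euler("z",y,degrees=True)*Ro.from_euler("x",180,degrees=True)
    for z in(.145,.26): print(y,robot.ik([.578,-.0725,z],[180,0,y]))
print(robot.ik([.2,.37,.35],[180,0,150]),robot.ik([.42,-.05,.35],[180,0,74.5]))
E
```

```text
(140, 245) (np.float64(0.7632926908373765), np.float64(0.035)) [0.503 0.282 0.035]
(150, 215) (np.float64(0.065948799206774), np.float64(0.045)) [0.55  0.261 0.045]
(165, 180) (np.float64(0.3657080451011616), np.float64(0.065)) [0.602 0.229 0.065]
(190, 145) (np.float64(0.6753295532094691), np.float64(0.1)) [0.645 0.178 0.1  ]
(213, 120) (np.float64(0.5908612953762586), np.float64(0.13)) [0.671 0.135 0.13 ]
(221, 90) (np.float64(0.3116426090529364), np.float64(0.155)) [0.708 0.116 0.155]
(223, 50) (np.float64(0.7790285446172195), np.float64(0.185)) [0.758 0.105 0.185]
(220, 5) (np.float64(0.9898384663450357), np.float64(0.215)) [0.814 0.102 0.215]
74.5 [-20.00404266   4.81440965 -12.22553556  72.96005479   0.
  85.49595734]
74.5 [-20.00404266   2.64790327  -2.45458938  84.89750735   0.
  85.49595734]
-105.5 [-20.00404266   4.81440965 -12.22553556  72.96005479   0.
 -94.50404266]
-105.5 [-20.00404266   2.64790327  -2.45458938  84.89750735   0.
 -94.50404266]
[ 43.66010545 -24.51262647 -17.074535    97.43809148   0.
  73.66010545] [-24.63185578 -24.0889988  -16.75971664  97.32928216   0.
  80.86814422]
```

Triangulated, the hose lies below 0.2 m along the arm's path. The top and scene views agree on the head to about 2 mm: (0.578, -0.0725), with +y at 74.5°. I'll hover above it and check with the wrist camera.

```bash
cat >> h.py <<'E'
from plant import robot
YAW=74.5
H=np.array([.578,-.0725]); ZT=.147
xs=np.r_[np.cos(np.radians(YAW-90)),np.sin(np.radians(YAW-90)),0]; ys=np.r_[np.cos(np.radians(YAW)),np.sin(np.radians(YAW)),0]
def pose(th,s,dy=0,base=None):
    b=np.r_[H,ZT] if base is None else base
    P0=np.r_[b[:2],.008]
    A=Ro.from_rotvec(xs*th)
    p=P0+ys*dy+A.apply(b-P0+[0,0,s])
    R=A*Ro.from_euler("xyz",[180,0,YAW],degrees=True)
    return p,R.as_euler("xyz",degrees=True)
E
python3 - <<'E'
from h import *
robot.move_pose([.578,-.0725,.30],[180,0,YAW])
robot.line_to([.578,-.0725,.22])
o=robot.observe();print(o["time"],o["tool_pos"],o["tcp_rot"],o["ft_force"])
c=robot.get_calibration("wrist");import pickle;pickle.dump(c,open("w.pkl","wb"))
cv2.imwrite("pics/w0.png",robot.grab_frame("wrist"));print(c)
E
```

```text
3.3833 [ 0.5782806  -0.07243947  0.22088494] [1.79947701e+02 4.24061192e-03 7.45158434e+01] [0.60302864 0.28855075 0.28999647]
{'vertical_fov': 71.73410219764605, 'cx': 322.78499682709446, 'cy': 234.558265392357, 'k1': -0.019380286857105706, 'rvec': array([-2.81053976,  0.38220578,  0.05777854]), 'tvec': array([-0.57728803,  0.06638318,  0.32519171])}
```

View pics/w0.png

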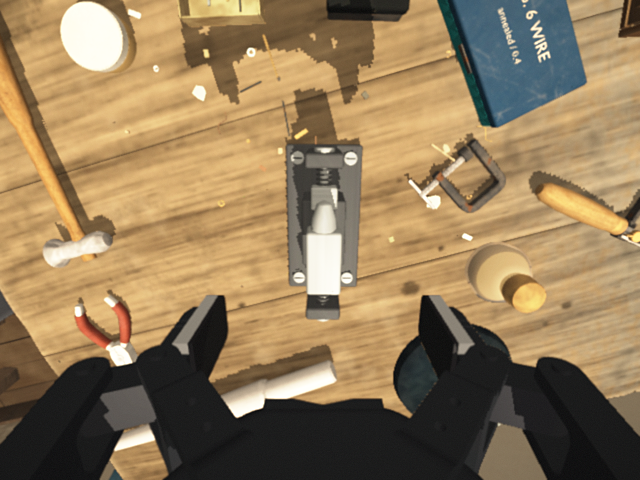

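The wrist view shows the head's flat top spanning about (308,234) to (339,296), square to the fingers and midway between them.

```bash
python3 - <<'E'
from h import *
import pickle
c=pickle.load(open("w.pkl","rb"))
g=np.array([cast(c,p,.1) for p in [(308,234),(341.5,234),(340,297),(307,297)]])
m=g.mean(0);d=g[0]+g[1]-g[2]-g[3];d/=np.linalg.norm(d)
print(g,m,"head",m+.004*d,np.degrees(np.arctan2(d[1],d[0])))
print("offset in stake x,y",(m+.004*d-np.r_[H,.1])@xs,(m+.004*d-np.r_[H,.1])@ys)
E
```

```text
[[ 0.57478555 -0.0538048   0.1       ]
 [ 0.59420752 -0.05919001  0.1       ]
 [ 0.58268905 -0.09991576  0.1       ]
 [ 0.56231816 -0.09426226  0.1       ]] [ 0.57850007 -0.07679321  0.1       ] head [ 0.57963345 -0.07295713  0.1       ] 73.54005076324822
offset in stake x,y 0.0016962054834797412 -3.988289553786513e-06
```

The wrist camera agrees to within 2 mm. I'll split the difference, then descend and grip.

```bash
sed -i 's/^YAW=.*/YAW=74.3/; s/^H=.*/H=np.array([.579,-.0727]); ZT=.147/' h.py; cat >> h.py <<'E'
def st(t=""):
    o=robot.observe();F=o["ft_force"];T=o["torque"]
    print(t,round(o["time"],2),"Fxyz_s",np.round([F@xs,F@ys,F[2]],1),"T",np.round([T@xs,T@ys,T[2]],2),"w",round(o["gripper_width"]*1e3,1),"g",round(o["gripper_force"],1),"p",np.round(o["tool_pos"],4))
    return o
E
python3 - <<'E'
from h import *
p,r=pose(0,0)
robot.line_to([*H,.2],rotation=r)
st("hover")
print(robot.line_to(p,vel=.06,guard=8)); st("down")
for w in(.03,.024): robot.set_gripper(w);st(w)
robot.set_gripper(0.0);st("grip");robot.pause(.3);st()
cv2.imwrite("pics/w1.png",robot.grab_frame("scene")[200:330,340:480].repeat(4,0).repeat(4,1))
E
```

```text
hover 3.72 Fxyz_s [0.5 0.1 0.4] T [0.07 0.06 0.01] w 85.4 g 0.0 p [ 0.5788 -0.0726  0.2001]
False
down 4.75 Fxyz_s [-0.6  0.8 -0.6] T [-0.   -0.05 -0.09] w 85.3 g 0.0 p [ 0.5792 -0.0728  0.1475]
0.03 5.33 Fxyz_s [0.7 0.7 0.5] T [-0.07 -0.05  0.01] w 29.9 g 0.0 p [ 0.579  -0.0727  0.147 ]
0.024 5.56 Fxyz_s [-0.1  0.3 -0.4] T [-0.02  0.05 -0.03] w 23.9 g 0.0 p [ 0.579  -0.0727  0.147 ]
grip 5.78 Fxyz_s [-0.8  0.1  2.5] T [-0.02  0.25 -0.  ] w 20.9 g 59.2 p [ 0.579  -0.0727  0.1472]
 6.08 Fxyz_s [-0.9 -0.5  3.2] T [-0.03  0.34 -0.02] w 21.4 g 59.3 p [ 0.579  -0.0727  0.1471]
```

View pics/w1.png

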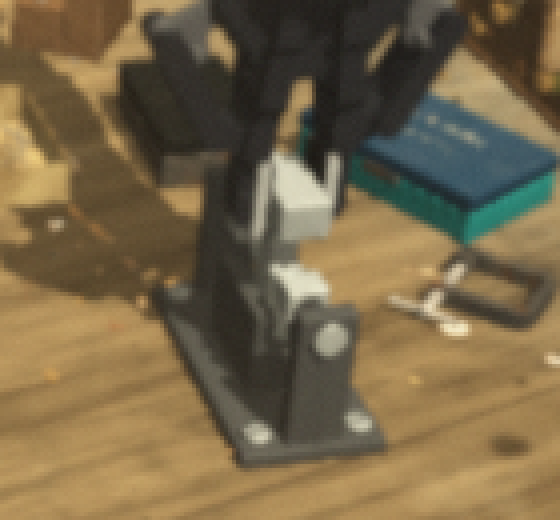

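The fingers hold both flat faces of the head with almost no side load. Next is the first lean to -y.

```bash
cat >> h.py <<'E'
def go(th,s,dy=0,vel=.02,guard=25,t=""):
    p,r=pose(th,s,dy); g=robot.line_to(p,vel=vel,rotation=r,guard=guard)
    st(f"{t} th{th} s{s*1e3:.1f} dy{dy*1e3} guard={g}"); return g
E
python3 - <<'E'
from h import *
go(0,.0008,vel=.005)
for th in(.03,.06,.09,.12): 
    if go(th,.0008): break
robot.pause(.15)
E
```

```text
th0 s0.8 dy0.0 guard=False 6.43 Fxyz_s [-0.2 -0.4 -3.2] T [-0.    0.03 -0.01] w 20.9 g 58.9 p [ 0.5787 -0.0726  0.1472]
 th0.03 s0.8 dy0.0 guard=False 6.79 Fxyz_s [-0.8  2.3 -4.4] T [ 0.66  0.17 -0.04] w 21.1 g 58.7 p [ 0.5776 -0.0767  0.1474]
 th0.06 s0.8 dy0.0 guard=False 7.15 Fxyz_s [-1.9  4.5 -2.7] T [ 0.83  0.54 -0.01] w 20.9 g 58.8 p [ 0.5765 -0.0808  0.1474]
 th0.09 s0.8 dy0.0 guard=False 7.51 Fxyz_s [-2.7  4.9 -2.6] T [1.04 0.62 0.03] w 21.0 g 59.0 p [ 0.5756 -0.0847  0.1473]
 th0.12 s0.8 dy0.0 guard=False 7.87 Fxyz_s [-2.5  5.2 -0.2] T [1.17 0.59 0.01] w 20.9 g 59.1 p [ 0.5746 -0.0887  0.1471]
```

```bash
python3 - <<'E'
from h import *
for s in(.003,.006,.009,.012,.0145):
    if go(.12,s,guard=12,vel=.012): break
cv2.imwrite("pics/s2.png",robot.grab_frame("scene")[200:330,340:480].repeat(4,0).repeat(4,1))
E
```

```text
th0.12 s3.0 dy0.0 guard=False 8.35 Fxyz_s [-1.7  5.8 -3. ] T [1.1  0.28 0.04] w 20.8 g 59.2 p [ 0.5746 -0.0887  0.1489]
 th0.12 s6.0 dy0.0 guard=False 8.75 Fxyz_s [-1.3  5.  -3.8] T [1.09 0.24 0.01] w 21.2 g 59.2 p [ 0.5744 -0.0891  0.1519]
 th0.12 s9.0 dy0.0 guard=False 9.15 Fxyz_s [-1.2  5.6 -3.9] T [1.09 0.23 0.03] w 20.9 g 59.2 p [ 0.5744 -0.0894  0.1549]
 th0.12 s12.0 dy0.0 guard=False 9.55 Fxyz_s [-2.   5.2 -3.4] T [1.09 0.23 0.04] w 21.1 g 59.2 p [ 0.5742 -0.0897  0.1578]
 th0.12 s14.5 dy0.0 guard=False 9.91 Fxyz_s [-1.7  5.2 -4.7] T [1.11 0.25 0.05] w 21.2 g 59.3 p [ 0.5742 -0.09    0.1603]
```

View pics/s2.png

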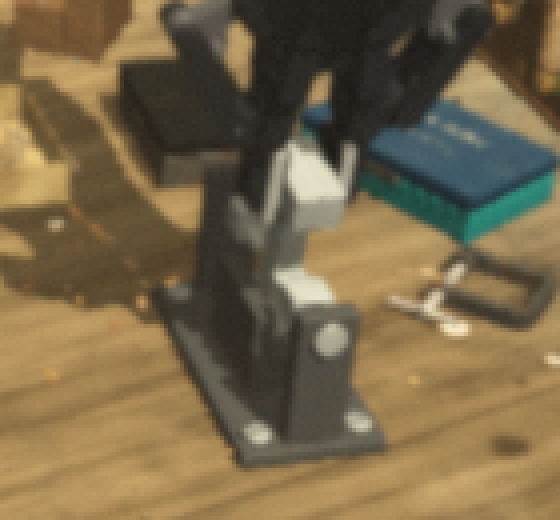

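The stake has risen 14 mm, leaning towards the near (-y) side, and nothing has caught. I'll ease it down to 11.3 mm and swing to +y.

```bash
python3 - <<'E'
from h import *
go(.12,.0113,vel=.012)
for th in(.08,.04,0,-.04,-.08,-.12):
    if go(th,.0113,guard=20): break
else:
    robot.pause(.15)
    for s in(.014,.017,.020,.023,.0255):
        if go(-.12,s,guard=12,vel=.012): break
cv2.imwrite("pics/s3.png",robot.grab_frame("scene")[200:330,340:480].repeat(4,0).repeat(4,1))
E
```

```text
th0.12 s11.3 dy0.0 guard=False 10.38 Fxyz_s [-0.   5.2 -1.5] T [ 1.17  0.03 -0.02] w 20.8 g 59.6 p [ 0.5747 -0.0898  0.1577]
 th0.08 s11.3 dy0.0 guard=False 10.82 Fxyz_s [ 2.6  4.8 -4.5] T [ 0.87 -0.47 -0.03] w 21.0 g 59.3 p [ 0.5763 -0.0839  0.158 ]
 th0.04 s11.3 dy0.0 guard=False 11.28 Fxyz_s [ 2.   3.6 -3.3] T [ 0.73 -0.4  -0.01] w 20.8 g 59.3 p [ 0.5774 -0.0783  0.1583]
 th0 s11.3 dy0.0 guard=False 11.72 Fxyz_s [ 0.5 -0.6 -3.6] T [-0.01  0.03 -0.02] w 20.9 g 59.4 p [ 0.5788 -0.0727  0.1581]
 th-0.04 s11.3 dy0.0 guard=False 12.18 Fxyz_s [ 0.9 -3.3 -1.1] T [-0.72  0.13 -0.04] w 21.1 g 59.6 p [ 0.5806 -0.0669  0.1582]
 th-0.08 s11.3 dy0.0 guard=False 12.62 Fxyz_s [ 0.  -3.9 -0.3] T [-0.97  0.15 -0.06] w 21.2 g 59.8 p [ 0.5824 -0.061   0.158 ]
 th-0.12 s11.3 dy0.0 guard=False 13.07 Fxyz_s [-0.3 -4.8  0.3] T [-1.25  0.07 -0.  ] w 21.0 g 59.9 p [ 0.584  -0.0555  0.1574]
 th-0.12 s14.0 dy0.0 guard=False 13.6 Fxyz_s [ 0.5 -5.3 -2.6] T [-1.18 -0.06  0.01] w 21.1 g 59.4 p [ 0.5837 -0.0553  0.1593]
 th-0.12 s17.0 dy0.0 guard=False 14.0 Fxyz_s [-1.6 -5.7 -4.1] T [-1.09  0.19 -0.01] w 20.9 g 59.3 p [ 0.5835 -0.0549  0.1621]
 th-0.12 s20.0 dy0.0 guard=False 14.4 Fxyz_s [-0.7 -5.1 -3.2] T [-1.11  0.18 -0.01] w 20.9 g 59.3 p [ 0.5835 -0.0545  0.165 ]
 th-0.12 s23.0 dy0.0 guard=False 14.8 Fxyz_s [-0.3 -6.3 -3.7] T [-1.21  0.26 -0.02] w 21.0 g 59.3 p [ 0.5836 -0.0542  0.168 ]
 th-0.12 s25.5 dy0.0 guard=False 15.16 Fxyz_s [-0.6 -5.5 -3.7] T [-1.22  0.26 -0.01] w 20.9 g 59.3 p [ 0.5837 -0.0539  0.1705]
```

View pics/s3.png

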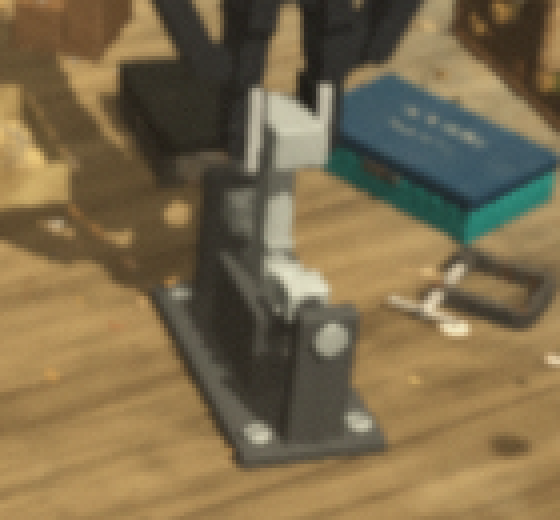

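The stake leans to +y and has risen 25 mm smoothly. I'll ease it down, make the last swing to -y, then draw it out.

```bash
python3 - <<'E'
from h import *
def run():
    go(-.12,.0232,vel=.012)
    for th in(-.06,0,.06,.12):
        if go(th,.0232,guard=20): return
    robot.pause(.15)
    for s in(.027,.031,.036,.042,.050,.060,.07,.082):
        if go(.12,s,guard=12,vel=.02): return
    go(0,.084,vel=.03); robot.pause(.5); st("end")
run()
cv2.imwrite("pics/s4.png",robot.grab_frame("scene")[170:330,340:480].repeat(3,0).repeat(3,1))
E
```

```text
th-0.12 s23.2 dy0.0 guard=False 15.55 Fxyz_s [-1.  -6.6 -1.7] T [-1.2   0.06 -0.02] w 21.0 g 59.6 p [ 0.584  -0.0543  0.1687]
 th-0.06 s23.2 dy0.0 guard=False 16.18 Fxyz_s [-0.1 -3.9 -5.4] T [-0.81  0.13  0.01] w 20.7 g 59.2 p [ 0.5814 -0.0634  0.1697]
 th0 s23.2 dy0.0 guard=False 16.82 Fxyz_s [ 0.3  0.4 -2.9] T [-0.01  0.03  0.02] w 21.3 g 59.4 p [ 0.5792 -0.0727  0.1705]
 th0.06 s23.2 dy0.0 guard=False 17.45 Fxyz_s [-0.6  3.7  0.1] T [0.87 0.19 0.02] w 21.3 g 59.8 p [ 0.5764 -0.082   0.1701]
 th0.12 s23.2 dy0.0 guard=False 18.08 Fxyz_s [-0.4  5.6  0.8] T [1.32 0.06 0.02] w 20.6 g 59.9 p [ 0.5738 -0.0916  0.1691]
 th0.12 s27.0 dy0.0 guard=False 18.57 Fxyz_s [-0.9  5.9 -1.9] T [1.24 0.17 0.06] w 21.1 g 59.6 p [ 0.5733 -0.0917  0.1723]
 th0.12 s31.0 dy0.0 guard=False 18.93 Fxyz_s [-1.   5.2 -2.7] T [1.23 0.29 0.03] w 20.7 g 59.5 p [ 0.573  -0.0921  0.1761]
 th0.12 s36.0 dy0.0 guard=False 19.32 Fxyz_s [-1.   5.6 -2. ] T [1.24 0.32 0.08] w 20.9 g 59.5 p [ 0.5728 -0.0927  0.181 ]
 th0.12 s42.0 dy0.0 guard=False 19.77 Fxyz_s [-0.9  4.7 -2.9] T [1.26 0.32 0.01] w 21.0 g 59.5 p [ 0.5726 -0.0934  0.187 ]
 th0.12 s50.0 dy0.0 guard=False 20.32 Fxyz_s [-1.5  3.9 -3.3] T [0.96 0.41 0.04] w 20.8 g 59.4 p [ 0.5724 -0.0945  0.1951]
 th0.12 s60.0 dy0.0 guard=False 20.98 Fxyz_s [ 0.3 -0.4 -3. ] T [-0.14  0.02  0.02] w 21.0 g 59.5 p [ 0.5726 -0.0959  0.2057]
 th0.12 s70.0 dy0.0 guard=False 21.62 Fxyz_s [-1.1 -0.1 -2.8] T [-0.18  0.02  0.02] w 20.7 g 59.5 p [ 0.5722 -0.0968  0.2155]
 th0.12 s82.0 dy0.0 guard=False 22.38 Fxyz_s [ 0.2  0.3 -3.3] T [-0.22 -0.01  0.02] w 21.1 g 59.5 p [ 0.5718 -0.0982  0.2273]
 th0 s84.0 dy0.0 guard=False 23.42 Fxyz_s [-0.7  0.3 -4.4] T [-0.   -0.03  0.  ] w 20.5 g 59.5 p [ 0.579  -0.0729  0.2309]
end 23.92 Fxyz_s [-1.1 -0.4 -3.5] T [ 0.02  0.   -0.05] w 20.8 g 59.5 p [ 0.579  -0.0728  0.231 ]
```

View pics/s4.png

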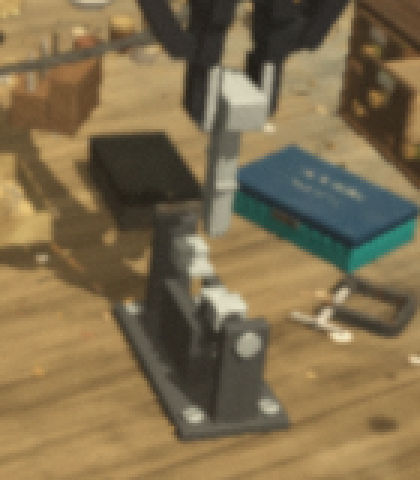

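The stake is free, upright and held about 20 mm above the holder's mouth, with both catches back at rest. Handing in.

```bash
python3 -c "
from plant import robot
print(robot.job_done())"
```

```text
the job is handed in; nothing more can be done
None
```

The stake was rocked free with tool forces under about 10 N and handed in at about 24 s, held still and upright about 20 mm above the holder; the arm never went near the hammer, pliers or pot, and the hand-in returned no verdict.

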